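# Back off the boring jig's feed ratchet by one notch

## Robot

A 6-joint arm with a two-finger parallel gripper is mounted at the origin on the work surface. World frame = base frame: x ahead of the robot, y to its left, z up, the work surface at z = 0. Lengths are in m, angles in rad, forces in N, time in s.
With the tool pointing down it reaches from about 0.425 to 1.125 m from the base axis. Payload 14.9 kg.
Tool frame: the origin (TCP) lies at the centre of the arm's flange, where the gripper is bolted on; the fingertips stand 191 mm ahead of it and the grasp point (between the pads) lies 172 mm ahead of it (robot.pinch_z is the distance from the TCP to the grasp point, in m); y points along the fingers, x is the direction in which the jaws open and shut, and the axes are right-handed (so a half turn about y gives the same grasp; the last joint's range is limited). The gripper opens to 91 mm and grips with 3 to 60 N. Pads are 32 mm wide; open, the fingers measure 118 mm over their backs; the gripper's body (76 mm by 178 mm) begins 60 mm behind the grasp point.
Start: joints at [-0.033, 0.379, 1.734, -0, 1.028, -0.033], TCP at [0.7, -0, 0.405] pointing down, gripper open.
Joint ranges: [-2.77, 2.77], [-0.74, 2.19], [0, 2.66], [-1.06, 4.2], [0.31, 2.87], [-3.08, 3.08]. Speed limits (rad/s): [1.89, 1.89, 2.39, 3.14, 3.14, 3.14].

## Interface

Orientations are given as a rotation vector (axis times angle).
In Python, from rig import robot gives the robot as it stands.
- The arm moves only by the shell command python3 -m inch 'ROWS'. ROWS is JSON, a list of rows, each a list of 7 numbers: the opening, from -1 (shut) to 1 (fully open), then the shift along the tool's x, y, z in mm, then the turn, a rotation vector about the tool's x, y, z in rad. A call has 1 to 8 rows; each row shifts and turns the commanded pose from where the row before left it, along the tool's axes as they then stand; what a row does not reach is not made up. A row lasts 1/8 s, in which the tool goes at most 62.5 mm and 10.7 degrees, less where a joint would pass 70% of its speed; a pose out of reach is approached as far as the arm can. A call is refused whole if a number of a shift passes 62.5 or a number of a turn 0.188, either way. A call with a gripper value outside its range is refused whole. The fingers move at their own pace and stop on an object; the grip force is fixed at half the most. Time passes only in rows, so rows that do not move let the fingers close. It gives the time, the measured TCP pose, the force and the opening at its end, in the units of the state.
- robot.sense(): the state, without advancing time (a new reading comes with each control period).
- robot.get_image(name): name is "scene" or "side" or "wrist"; returns a dict with "color" (480x640x3 uint8, red, green, blue), "depth" (480x640 float32, m along the optical axis (not along the pixel's ray), 0 where there is no reading), "fx", "fy", "cx", "cy" (pixels), "k1" (the pictures are not rectified: a ray, as slopes to the right and down, at radius r is drawn at 1 + k1 r^2 times it, then the intrinsics apply), "R" (3x3) and "t" (3): a world point X has camera coordinates R X + t; the wrist camera has in their place "tool_from_camera" (4x4, takes a point from camera to tool coordinates, whose origin is the TCP and whose axes are the tool frame's). Camera axes: x right, y down, z forward; pixel columns grow to the right and rows downward; lengths in m; the calibration is good to about 2 mm. A picture is of the moment at which its call begins: read the wrist's pose just before it.
- robot.finish_job(): hands the job in, once; it reports no verdict.
Trained networks look in the newest picture that a camera, given by its name, has taken for a name from the list of things; names that differ only in an ending like _2 or _b are one class to them, and where a whole thing is asked for, a point or a joint stands for the part that bears it (a point fixed in the world has none). Each returns a list of dicts, best first, with "score" (0 to 1); they miss things now and then, are a little off and sometimes report something else, mostly with a low value. They report only what shows in the picture. A call takes as long as a camera call.
- robot.spot_in(name, camera): "centre" ([x, y, z] in m, in world coordinates, good to about 4 mm: the middle of the surface that is visible of it).
- robot.masks_of(name, camera): "pixels" (480x640 bool, what is visible of it).
The state is a dict: "t": time; "joint_positions": joint angles; "dq": joint speeds; "effort": joint torques, N m; "tcp_pos": TCP position; "ee_rot": TCP orientation; "force": force on the tool from outside, world axes, zero at the start; "wrist_torque": the same for the moment, N m; "width": finger opening in m.
Only numpy, scipy, OpenCV 4.12 (cv2) and the standard library are available. Lean on these libraries where they do the work, as an engineer would, in place of code of your own. Each camera call takes 0.05 s, during which the arm holds its last target.

## Task

The boring jig's feed is one notch too tight on the mallet head. With a fingertip tip the pawl's weighted stem over so that the pawl lifts out of the ratchet wheel and stays up, push the wheel's upright peg to turn the wheel backward (anticlockwise seen from above) by one notch, and then tip the stem back so that the pawl drops home in front of the next tooth. Grip nothing, and leave the loose caps, ring and handle stub where they are.

Things in the scene. Friction and masses are not known exactly. Their poses are not given: they have to be found in the camera images.
- jig: The boring jig: a green base plate 180 x 325 x 12 mm, fixed to the counter. Origin: on the ratchet wheel's vertical axis, at the counter's surface; z up, x along the plate's short side, y along its long side. The pawl stands on the +x +y side of the wheel, the mallet head lies on the -y side. All positions given below are in this frame, in mm.
- hub (a point): Point on the wheel's axis at its disc's top, z = 28. The steel wheel lies flat, 138 mm across; on its rim stand 10 saw teeth (radius 48 to 68, crests at z = 38; one notch = 36 degrees = 0.628 rad). In the middle a black knob, 36 mm across, top at z = 53, turns with it.
- wheel (a joint): Turn of the ratchet wheel, rad; grows backward = anticlockwise from above. -0.04 to 0.02 at the start; one notch back is 0.628. With the pawl down it is blocked in the backward sense at about 0.06 past a notch (0.06, 0.69), and clicks past the pawl in the forward sense. It stays where it is left; 1 to 2 N at the peg turn it.
- peg (a point): Centre of the top end of the wheel's upright steel peg, 12 mm in diameter, z = 28 to 88, 44 mm from the wheel's axis. At wheel = 0 it stands 162 degrees anticlockwise from the jig's x axis, opposite the pawl; one notch back takes it to 198 degrees, about 27 mm in -y. Fingertips 58 mm or more above the counter clear the knob and teeth.
- pivot (a point): Centre of the pawl's pivot, at (60, 58, 48); it runs along x between two cheeks whose tops are at z = 58. The pawl's steel nose reaches 58 mm from it in -y and, when down, stands between the teeth with its end at (60, 0), 4 mm above the disc.
- pawl (a joint): Angle of the pawl, rad: 0 to 0.05 = nose down in the teeth, 0.12 = nose on a crest, 0.9 = fully up (end stop). The weighted stem falls to the side it leans to: it is upright at 0.36; left beyond about 0.5 it falls on to 0.9 and stays up, left below about 0.25 it falls to 0. Under 1 N at the ball tips it.
- ball (a point): Centre of the brass ball, 24 mm in diameter, on the pawl's stem, 62 mm from the pivot. The stem swings in the jig's y-z plane at x = 60: pawl down, it leans to -y (ball at y = 36, z = 106); pawl up, to +y (ball at y = 90, z = 101). It is pushed along y from one side to the other, past upright; at its height both sides of it are free.
- head (a point): Top of the fixed dark wooden mallet head, at (0, -151, 84): 68 mm in diameter, lying along y from -96 to -206 in a cradle, under a bridge whose top is at z = 114. Between it and the wheel the steel stop plate, y = -84 to -92, top at z = 59, which the wheel moves 6 mm a notch.
- cap_a: Bystander: round bronze end cap, an open cup 68 mm across and 22 mm high, loose; origin at the centre of its underside.
- cap_b: Bystander: the second end cap, like the first.
- gauge_ring: Bystander: loose steel gauge ring, 68 mm outside, 54 mm inside, 12 mm high; origin at the centre of its underside.
- stub: Bystander: loose turned ash handle stub standing upright, 38 mm in diameter at the foot, 85 mm tall; origin at the centre of its underside.

How it is judged:
By the outcome, as a careful person would: the job done as asked, in the order asked, and still so for the second after the job is handed in, with the robot touching nothing.
It also fails if it takes over 51 s, if anything falls off the work surface, if the arm or the gripper's body presses on something with over 40 N, if the wrist force passes 120 N, or if a joint passes its speed limit or range.

## Working session

There is one attempt and no reset: what is moved stays moved. The work goes in short steps, Python scripts to look and compute and a shell command to move; the robot and the scene stay as the last step left them, time stands still between calls to the robot, and variables do not carry over. Pictures are saved under pics/ and viewed, and the job is handed in when it is done.

```bash
mkdir -p pics; cat > h.py <<'E'
import numpy as np,cv2
from rig import robot
def save(n,f):
    im=robot.get_image(n); cv2.imwrite('pics/'+f,im['color'][:,:,::-1]); return im
E
python3 - <<'E'
from h import *
s=robot.sense();print(s['t'],s['tcp_pos'],s['ee_rot'],s['force'],s['width'])
for c in ['scene','side']:
    im=save(c,c+'0.png')
    for n in ['jig','hub','peg','pivot','ball','head','wheel','pawl','cap_a','gauge_ring','stub']:
        print(c,n,[(np.round(d['centre'],3).tolist(),round(d['score'],2)) for d in robot.spot_in(n,c)[:2]])
print(robot.sense()['t'])
E
```

```text
0.0 [ 6.99804061e-01 -7.91162373e-06  4.04068838e-01] [-1.57073374e+00  8.63855911e-04  8.52786488e-04] [ 0.6669229   0.0876126  -1.11818082] 0.09152138849233468
scene jig [([0.561, -0.039, 0.028], 0.72)]
scene hub [([0.565, -0.041, 0.03], 0.75), ([0.502, 0.254, 0.019], 0.54)]
scene peg [([0.536, 0.088, 0.033], 0.97)]
scene pivot [([0.562, -0.04, 0.028], 0.97)]
scene ball [([0.589, 0.123, 0.049], 0.57)]
scene head [([0.567, -0.036, 0.032], 0.75)]
scene wheel [([0.536, 0.089, 0.029], 0.75)]
scene pawl [([0.59, 0.123, 0.051], 0.75), ([0.565, -0.041, 0.029], 0.69)]
scene cap_a [([0.396, -0.073, 0.008], 0.84), ([0.391, 0.154, 0.004], 0.6)]
scene gauge_ring [([0.395, 0.032, 0.011], 0.78)]
scene stub [([0.505, 0.254, 0.019], 0.55)]
side jig [([0.511, -0.05, 0.027], 0.58)]
side hub [([0.509, -0.046, 0.026], 0.61)]
side peg [([0.52, 0.085, 0.035], 0.94)]
side pivot [([0.517, -0.044, 0.024], 0.61), ([0.524, 0.086, 0.033], 0.57)]
side ball [([0.59, 0.122, 0.06], 0.9)]
side head [([0.511, -0.045, 0.025], 0.86)]
side wheel [([0.521, 0.085, 0.028], 0.68)]
side pawl [([0.589, 0.124, 0.055], 0.93)]
side cap_a [([0.396, -0.07, 0.004], 0.86), ([0.388, 0.152, 0.014], 0.68)]
side gauge_ring [([0.395, 0.019, 0.012], 0.72)]
side stub [([0.498, 0.256, 0.046], 0.88)]
1.2
```

View pics/scene0.png

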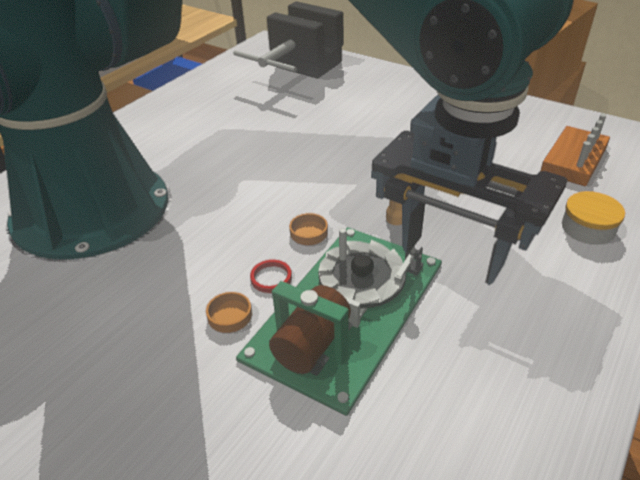

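View pics/side0.png

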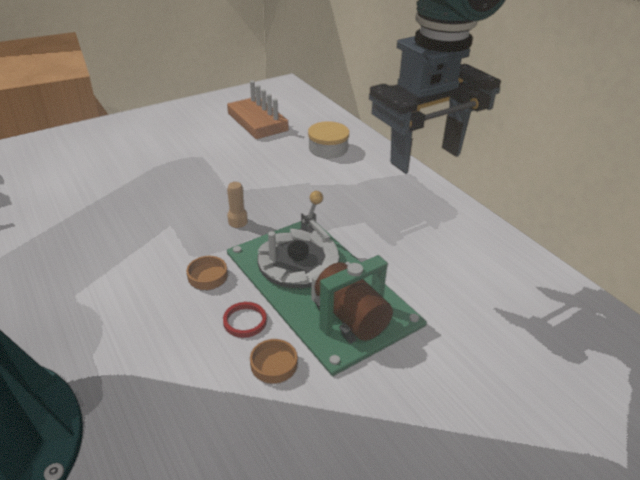

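```bash
python3 - <<'E'
from h import *
s=robot.sense();print(s)
im=save('wrist','wrist0.png');print(im['tool_from_camera'],im['k1'],im['fx'])
E
```

```text
{'t': 1.2, 'joint_positions': array([-3.32862166e-02,  3.78894606e-01,  1.73413366e+00, -4.90302143e-06,
        1.02850575e+00, -3.33187087e-02]), 'dq': array([-0.00049094,  0.00187695,  0.00237294,  0.00161848, -0.0018507 ,
       -0.00053972]), 'effort': array([-1.75213710e-03, -7.63700438e+01, -4.34742451e+01,  6.50351658e-02,
        3.88980587e-02, -6.24887525e-05]), 'tcp_pos': array([7.00041438e-01, 2.24559065e-06, 4.04768430e-01]), 'ee_rot': array([-1.57080248e+00, -7.34229234e-05, -1.84098065e-05]), 'force': array([-0.29745745, -0.60185971, -0.23116754]), 'wrist_torque': array([0.0218769 , 0.01771935, 0.01717725]), 'width': 0.0910187094473555}
[[ 9.99999629e-01  7.32452348e-04  4.52268156e-04  2.78462814e-04]
 [-2.47336872e-04 -2.58758223e-01  9.65942090e-01  2.03372054e-02]
 [ 8.24534656e-04 -9.65941844e-01 -2.58757946e-01  7.29368090e-02]
 [ 0.00000000e+00  0.00000000e+00  0.00000000e+00  1.00000000e+00]] 0.014728648833809749 371.0604324265766
```

View pics/wrist0.png

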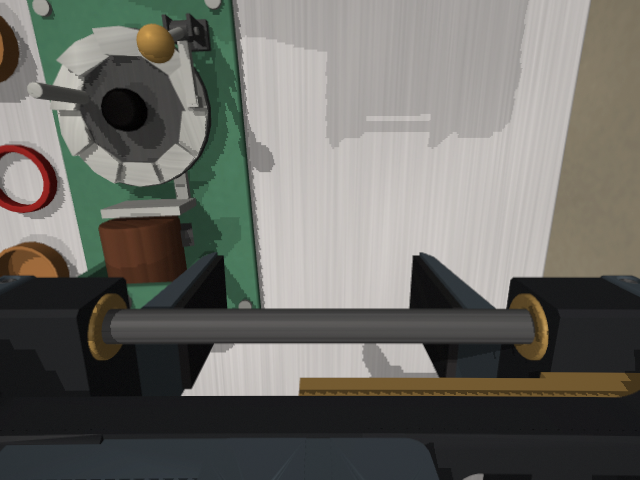

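```bash
python3 - <<'E'
import cv2
a=cv2.imread('pics/wrist0.png');cv2.imwrite('pics/z1.png',cv2.resize(a[0:240,0:270],None,fx=2.9,fy=2.4,interpolation=2))
b=cv2.imread('pics/scene0.png')[210:420,230:450];c=cv2.imread('pics/side0.png')[170:380,220:440]
cv2.imwrite('pics/z2.png',cv2.resize(cv2.hconcat([b]),(660,600)[:2] and None,fx=2.8,fy=2.8))
cv2.imwrite('pics/z3.png',cv2.resize(c,None,fx=2.8,fy=2.8))
E
```

```text
(no output)
```

View pics/z1.png

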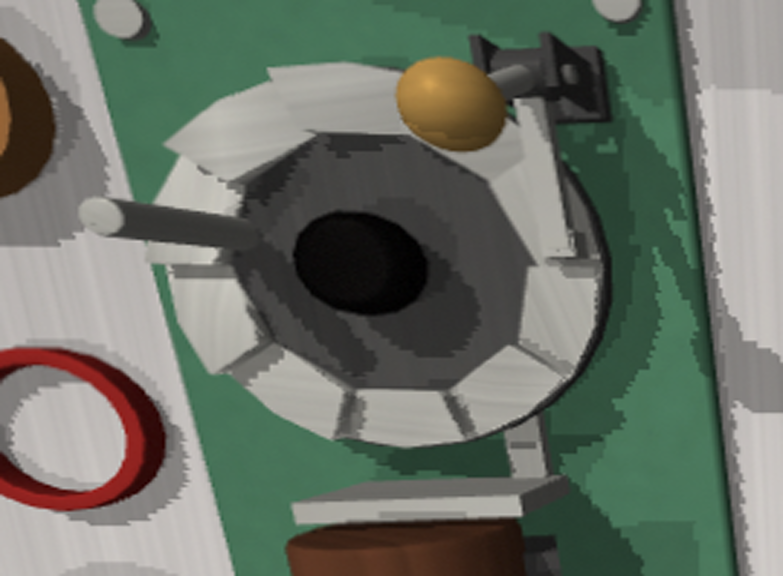

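View pics/z2.png

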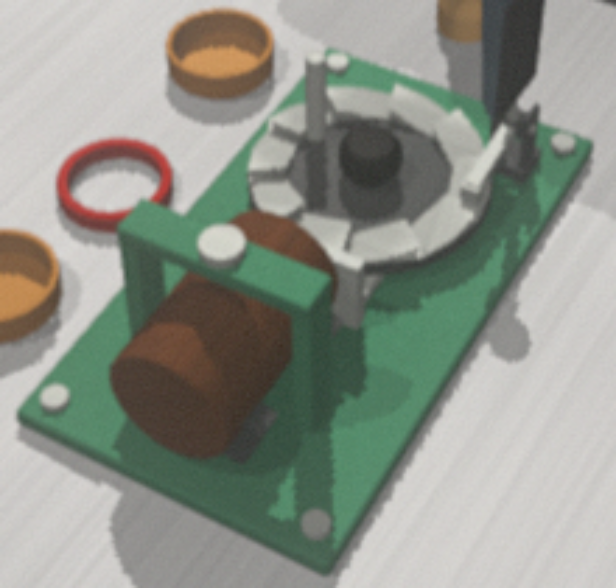

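View pics/z3.png

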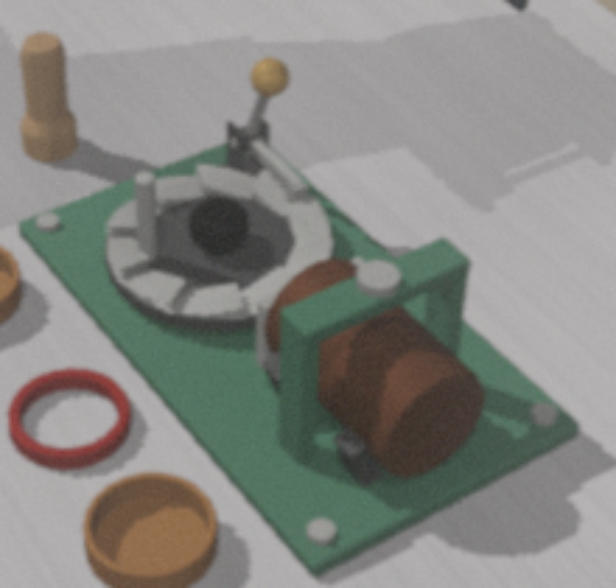

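```bash
cat >> h.py <<'E'
from scipy.optimize import least_squares
from scipy.spatial.transform import Rotation as Ro
def proj(im,X,s=None):
    X=np.asarray(X)
    if 'R' in im: c=im['R']@X+im['t']
    else:
        T=im['tool_from_camera'];R=Ro.from_rotvec(s['ee_rot']).as_matrix()
        p=R.T@(X-s['tcp_pos']); c=T[:3,:3].T@(p-T[:3,3])
    a=c[:2]/c[2]; a=a*(1+im['k1']*(a@a))
    return np.array([im['fx']*a[0]+im['cx'],im['fy']*a[1]+im['cy']])
def j2w(p,q):  # q jig mm
    c,s_=np.cos(p[2]),np.sin(p[2]); x,y,z=np.array(q)/1000.
    return np.array([p[0]+c*x-s_*y,p[1]+s_*x+c*y,z])
def pegq(w): a=np.radians(162)+w; return (44*np.cos(a),44*np.sin(a),88)
def ballq(pawl): a=pawl-.36; return (60,58+62*np.sin(a),48+62*np.cos(a))
E
python3 - <<'E'
from h import *
S={n:robot.get_image(n) for n in ['scene','side']}
s=robot.sense();S['wrist']=robot.get_image('wrist')
def obs(p):
    pl=lambda x,y:(x,y,12)
    Y=p[4]*1000;y=Y-325
    return [('wrist',ballq(p[5]),(155.5,43)),('wrist',pegq(p[3]),(35,90)),('scene',pegq(p[3]),(343,230.5)),
     ('side',ballq(p[5]),(316,197.5)),('side',pegq(p[3]),(272,233)),
     ('scene',pl(90,y),(347,411)),('scene',pl(90,Y),(440.7,261.5)),('scene',pl(-90,y),(238,356.5)),
     ('side',pl(-90,y),(333.6,373)),('side',pl(90,y),(426,322.5)),('side',pl(-90,Y),(227.5,250))]
f=lambda p:np.concatenate([proj(S[c],j2w(p,q),s)-u for c,q,u in obs(p)])
r=least_squares(f,[.54,.09,.05,0,.1,0],loss='soft_l1')
print(np.round(r.x,4));print(np.round(f(r.x).reshape(-1,2),1))
p=r.x
for n,q in [('hub',(0,0,28)),('peg',pegq(p[3])),('ball',ballq(p[5]))]:print(n,np.round(j2w(p,q),4))
for q in [(0,0,53)]: print([ (c,proj(S[c],j2w(p,q),s).round(1)) for c in S])
print(robot.sense()['t'])
E
```

```text
[0.5329 0.0919 0.0575 0.003  0.104  0.0058]
[[ 0.7 -0.1]
 [-0.1  0.3]
 [ 0.6 -0.8]
 [ 0.4 -0.4]
 [ 0.3 -0. ]
 [ 0.2  0.1]
 [-0.2 -3.6]
 [-4.6  0.1]
 [-1.2  0.9]
 [ 1.4 -1.5]
 [-4.2  0.2]]
hub [0.5329 0.0919 0.028 ]
peg [0.4903 0.1029 0.088 ]
ball [0.5907 0.1317 0.1062]
[('scene', array([363.4, 260.3])), ('side', array([298.8, 245.2])), ('wrist', array([119.4, 109.4]))]
1.4
```

```bash
python3 - <<'E'
from h import *
S={n:robot.get_image(n) for n in ['scene','side']}
s=robot.sense();S['wrist']=robot.get_image('wrist')
import pickle;pickle.dump((S,s),open('S.pkl','wb'))
def obs(p):
    o=p[6]*1000
    pl=lambda x,y:(x+o,y,12)
    Y=p[4]*1000;y=Y-325
    return [('wrist',ballq(p[5]),(155.5,43)),('wrist',pegq(p[3]),(35,90)),('scene',pegq(p[3]),(343,230.5)),
     ('side',ballq(p[5]),(316,197.5)),('side',pegq(p[3]),(272,233)),
     ('scene',pl(90,y),(347,411)),('scene',pl(90,Y),(440.7,261.5)),('scene',pl(-90,y),(238,356.5)),
     ('side',pl(-90,y),(333.6,373)),('side',pl(90,y),(426,322.5)),('side',pl(-90,Y),(227.5,250)),('scene',(0,0,53),(362,263)),('scene',(0,0,53),(362,263)),]
f=lambda p:np.concatenate([proj(S[c],j2w(p,q),s)-u for c,q,u in obs(p)])
r=least_squares(f,[.54,.09,.05,0,.1,0,0],loss='soft_l1')
print(np.round(r.x,4));print(np.round(f(r.x).reshape(-1,2),1))
p=r.x
for n,q in [('hub',(0,0,28)),('peg',pegq(p[3])),('ball',ballq(p[5])),('ballup',ballq(.9)),('peg1',pegq(.628))]:print(n,np.round(j2w(p,q),4))
E
```

```text
[ 0.5322  0.0883  0.0458 -0.0688  0.107   0.0701  0.0043]
[[-0.6  0.2]
 [ 0.4  0.4]
 [ 0.8 -0.7]
 [ 0.3 -0.8]
 [ 0.5 -0.1]
 [ 0.1  1.5]
 [ 2.1 -2. ]
 [-3.9  0.1]
 [-0.9  0.4]
 [ 2.6 -1.1]
 [-1.9 -0.8]
 [-0.1 -1.5]
 [-0.1 -1.5]]
hub [0.5322 0.0883 0.028 ]
peg [0.4907 0.1028 0.088 ]
ball [0.5903 0.1312 0.1074]
ballup [0.588  0.1808 0.1012]
peg1 [0.491  0.0728 0.088 ]
```

```bash
python3 -m inch '[[-1,-27,10,22,0,0,0],[-1,-28,10,21,0,0,0],[-1,-27,10,21,0,0,0],[-1,-28,10,21,0,0,0],[-1,0,0,0,0,0,0],[-1,0,0,0,0,0,0]]'
```

```text
t: 2.3
tcp_pos: [0.5906, 0.0849, 0.3652]
ee_rot: [-1.571, -0.001, -0.001]
force: [-0.8, 0.4, -0.5]
width: 0.0342
```

```bash
python3 -m inch '[[-1,0,25,0,0,0,0],[-1,0,25,0,0,0,0],[-1,0,20,0,0,0,0],[-1,0,10,0,0,0,0],[-1,0,0,0,0,0,0]]'
python3 - <<'E'
from h import *
im=save('side','side1.png');im=save('wrist','wrist1.png')
a=cv2.imread('pics/side1.png')[140:300,220:440];cv2.imwrite('pics/z4.png',cv2.resize(a,None,fx=3.4,fy=3.4))
E
```

```text
t: 2.92
tcp_pos: [0.5902, 0.0848, 0.2844]
ee_rot: [-1.571, 0.001, 0.0]
force: [0.8, -0.2, -0.2]
width: 0.0004
```

View pics/z4.png

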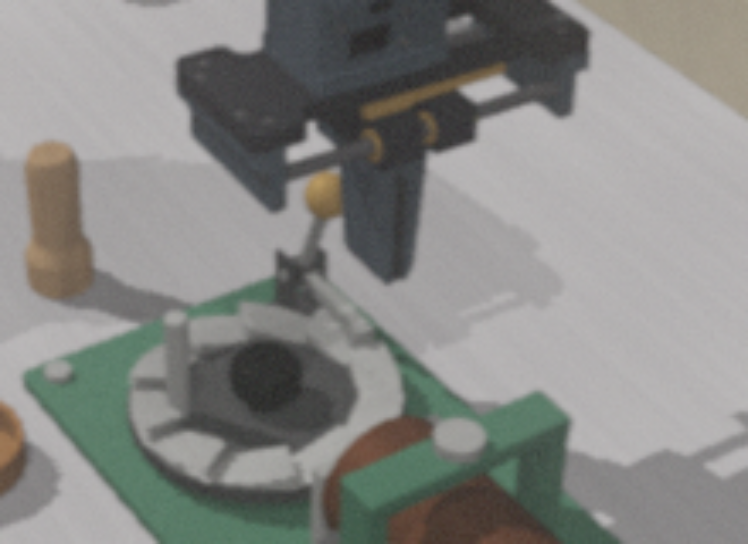

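View pics/wrist1.png

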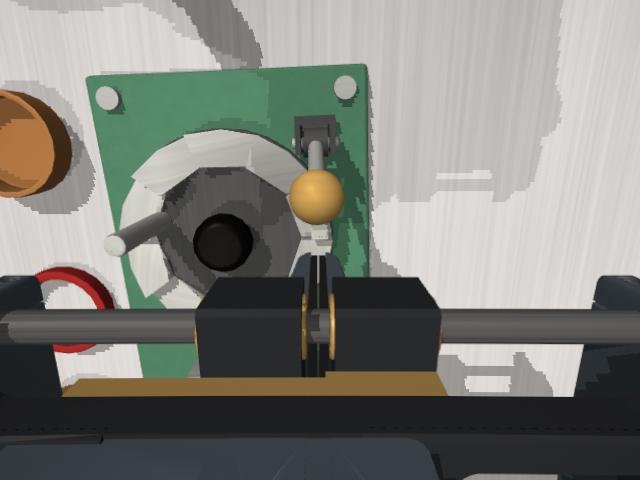

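```bash
python3 -m inch '[[-1,0,0,10,0,0,0],[-1,0,0,8,0,0,0],[-1,0,0,8,0,0,0],[-1,0,0,8,0,0,0],[-1,0,0,8,0,0,0],[-1,0,0,8,0,0,0],[-1,0,0,7,0,0,0],[-1,0,0,4,0,0,0]]' && python3 -m inch '[[-1,0,0,0,0,0,0],[-1,0,0,-12,0,0,0],[-1,0,0,-12,0,0,0],[-1,0,0,0,0,0,0]]'
python3 - <<'E'
from h import *
im=save('side','side2.png');im=save('wrist','wrist2.png')
a=cv2.imread('pics/side2.png')[140:300,220:440];cv2.imwrite('pics/z5.png',cv2.resize(a,None,fx=3.4,fy=3.4))
E
```

```text
t: 4.03
tcp_pos: [0.59, 0.1465, 0.2847]
ee_rot: [-1.571, -0.0, 0.0]
force: [-0.8, 0.6, 0.7]
width: 0.0006
t: 4.53
tcp_pos: [0.59, 0.1207, 0.2848]
ee_rot: [-1.571, 0.001, -0.001]
force: [0.5, 0.4, 0.1]
width: 0.0004
```

View pics/z5.png

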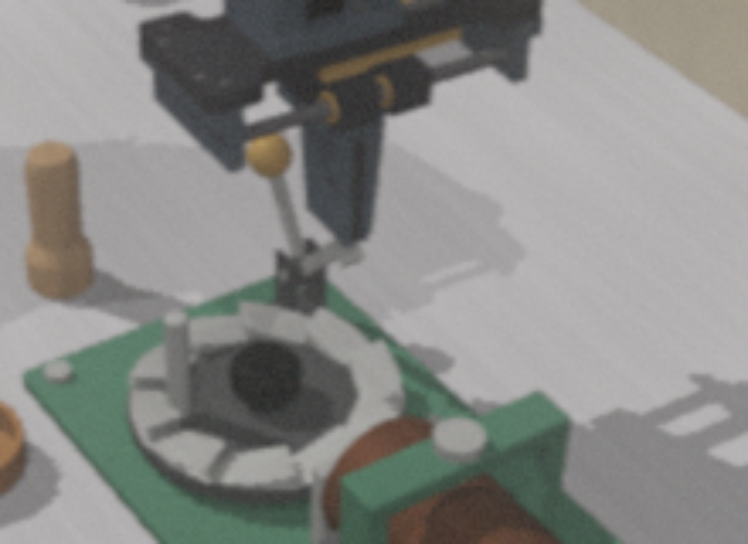

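View pics/wrist2.png

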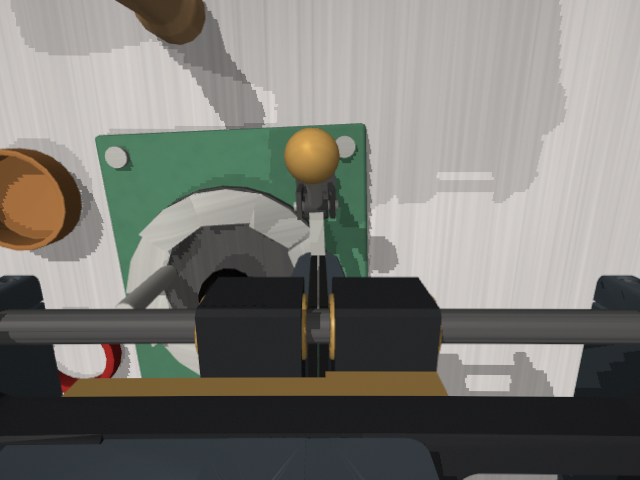

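```bash
python3 -m inch '[[-1,0,-25,0,0,0,0],[-1,0,-20,0,0,0,0],[-1,-33,0,7,0,0,0],[-1,-34,0,7,0,0,0],[-1,-33,0,6,0,0,0],[-1,0,0,0,0,0,0]]' && python3 -m inch '[[-1,0,25,0,0,0,0],[-1,0,25,0,0,0,0],[-1,0,23,0,0,0,0],[-1,0,0,0,0,0,0]]'
python3 - <<'E'
from h import *
im=save('side','side3.png');im=save('wrist','wrist3.png')
a=cv2.imread('pics/side3.png')[140:300,200:420];cv2.imwrite('pics/z6.png',cv2.resize(a,None,fx=3.4,fy=3.4))
E
```

```text
t: 5.38
tcp_pos: [0.4884, 0.1423, 0.33]
ee_rot: [-1.571, -0.001, 0.001]
force: [0.7, -0.4, -0.2]
width: 0.0004
t: 5.88
tcp_pos: [0.4904, 0.1419, 0.2558]
ee_rot: [-1.571, 0.002, 0.001]
force: [-0.9, -0.0, 0.1]
width: 0.0001
```

View pics/z6.png

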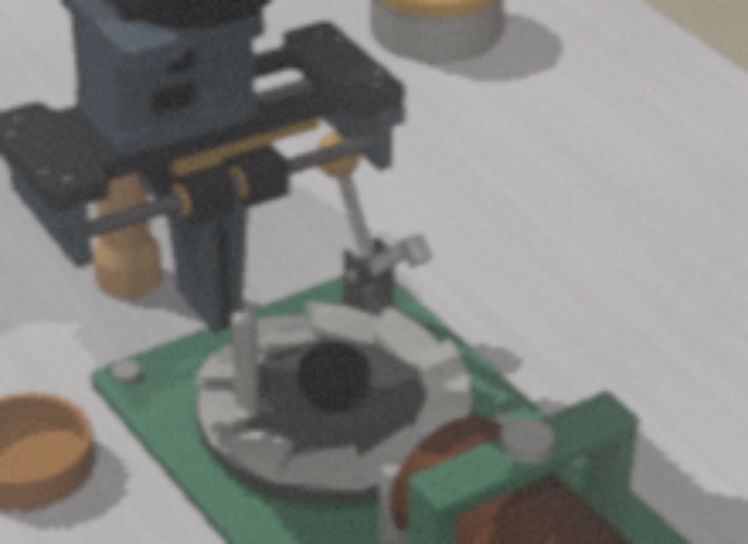

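View pics/wrist3.png

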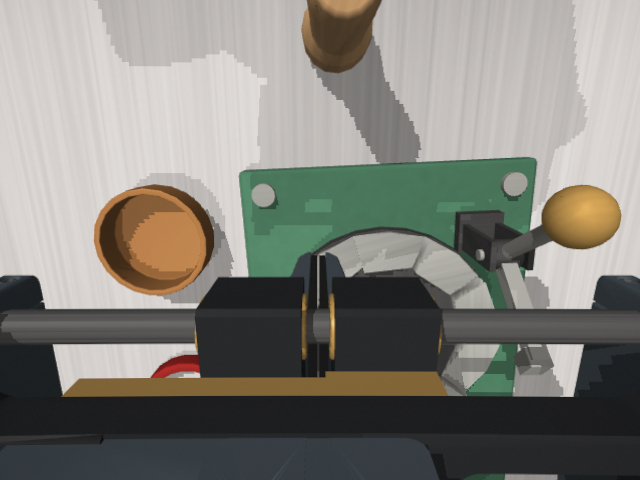

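```bash
python3 -m inch '[[-1,0,0,-7,0,0,0],[-1,0,0,-7,0,0,0],[-1,0,0,-6,0,0,0],[-1,0,0,-6,0,0,0],[-1,0,0,-6,0,0,0],[-1,0,0,-6,0,0,0],[-1,0,0,-3,0,0,0],[-1,0,0,0,0,0,0]]'
python3 - <<'E'
from h import *
im=save('side','side4.png');im=save('scene','scene4.png')
a=cv2.imread('pics/side4.png')[200:300,240:360];cv2.imwrite('pics/z7.png',cv2.resize(a,None,fx=6,fy=6))
a=cv2.imread('pics/scene4.png')[200:300,300:420];cv2.imwrite('pics/z8.png',cv2.resize(a,None,fx=6,fy=6))
E
```

```text
t: 6.98
tcp_pos: [0.4903, 0.1008, 0.2569]
ee_rot: [-1.571, -0.0, -0.001]
force: [-0.0, 1.1, 0.6]
width: -0.0001
```

View pics/z7.png

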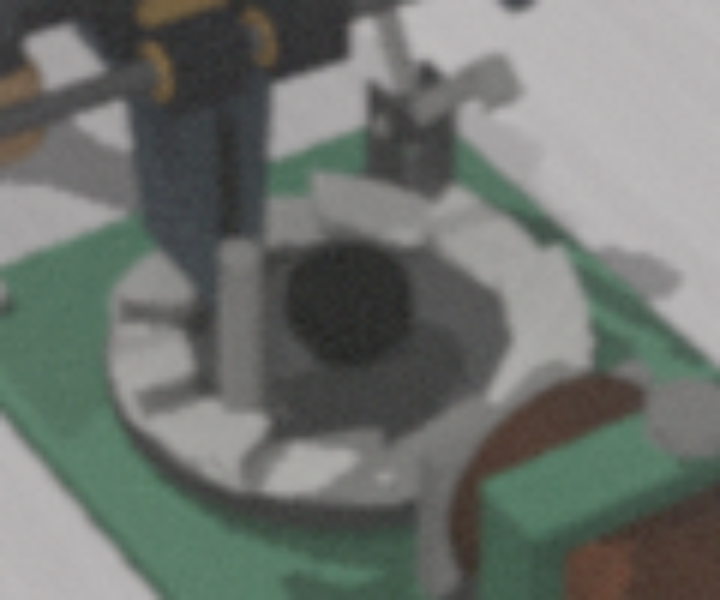

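View pics/z8.png

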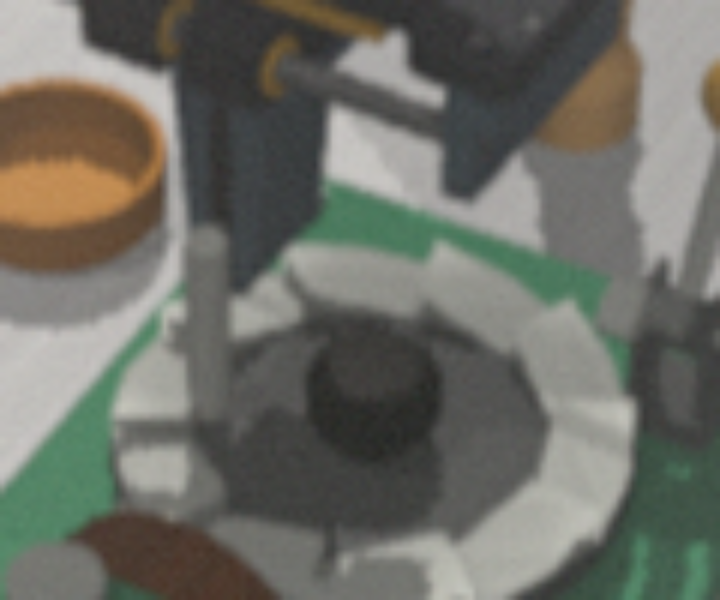

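```bash
python3 - <<'E'
from h import *
import pickle;S,s=pickle.load(open('S.pkl','rb'))
def tri(a,b):
    f=lambda p:np.concatenate([proj(S['scene'],[p[0],p[1],.088])-a,proj(S['side'],[p[0],p[1],.088])-b])
    r=least_squares(f,[.49,.1]);return r.x,f(r.x).round(1)
a=tri((343,230.5),(272,233));b=tri((334.5,238.7),(280.2,240.8));print(a,b)
d=np.linalg.norm(a[0]-b[0])*1000;print(d,2*np.arcsin(d/88))
# saved initial pegs
E
```

```text
(array([0.48984428, 0.101917  ]), array([ 0. , -0.6,  0.3,  0.4])) (array([0.49043584, 0.07773627]), array([ 0.4,  0.2, -0.3,  0.6]))
24.187967113567087 0.5568949690115625
```

```bash
python3 -m inch '[[-1,0,0,-2,0,0,0],[-1,0,0,-1,0,0,0],[-1,0,0,0,0,0,0],[-1,0,0,0,0,0,0],[-1,0,0,12,0,0,0],[-1,0,0,12,0,0,0],[-1,0,-25,0,0,0,0],[-1,0,-25,0,0,0,0]]' && python3 -m inch '[[-1,0,-25,0,0,0,0],[-1,30,0,35,0,0,0],[-1,35,0,35,0,0,0],[-1,34,0,35,0,0,0],[-1,0,0,0,0,0,0]]'
python3 - <<'E'
from h import *
im=save('side','side5.png');im=save('scene','scene5.png');save('wrist','wrist5.png')
def z(f,c):
    a=cv2.imread(f)[c[0]:c[1],c[2]:c[3]];return cv2.resize(a,None,fx=4,fy=4,interpolation=2)
c=(220,320,310,420);cs=(200,300,240,350)
cv2.imwrite('pics/z9.png',cv2.vconcat([cv2.hconcat([z('pics/scene0.png',c),z('pics/scene5.png',c)])]))
cv2.imwrite('pics/z10.png',cv2.hconcat([z('pics/side0.png',(200,300,250,350)),z('pics/side5.png',(200,300,250,350))]))
E
```

```text
t: 8.07
tcp_pos: [0.4897, 0.1229, 0.3071]
ee_rot: [-1.571, 0.0, 0.002]
force: [0.4, -0.5, 0.5]
width: 0.0006
t: 8.7
tcp_pos: [0.5903, 0.2298, 0.3316]
ee_rot: [-1.57, -0.002, 0.001]
force: [-0.8, -0.1, -1.1]
width: 0.0001
```

View pics/z9.png

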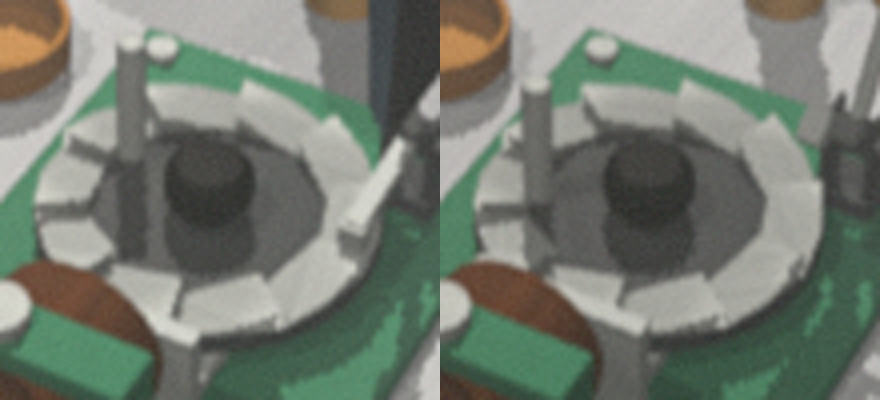

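View pics/z10.png

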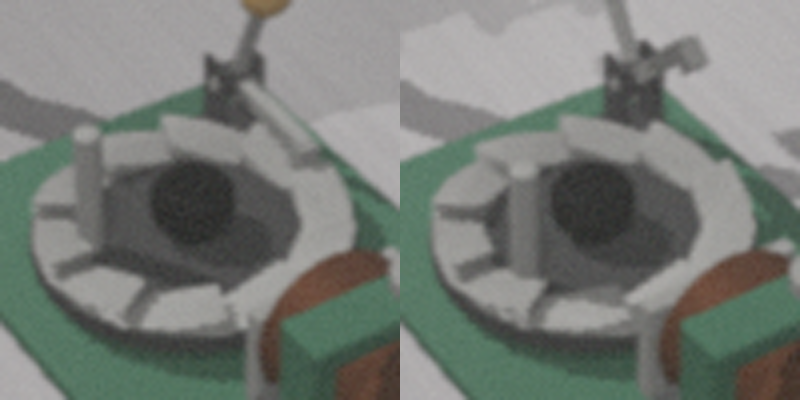

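View pics/wrist5.png

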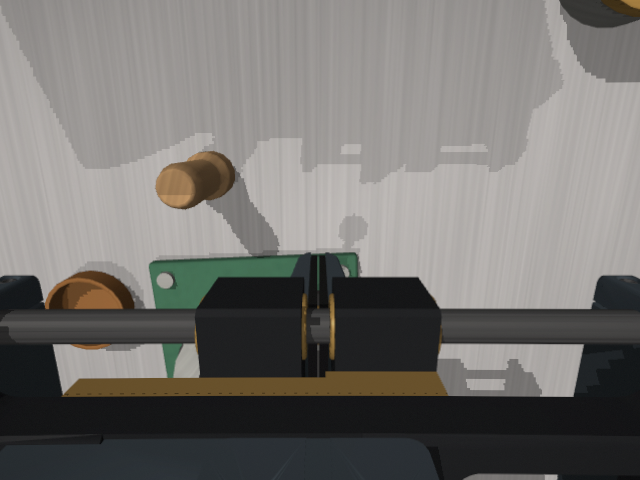

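```bash
python3 -m inch '[[-1,0,25,0,0,0,0],[-1,0,22,0,0,0,0],[-1,0,0,-8,0,0,0],[-1,0,0,-8,0,0,0],[-1,0,0,-8,0,0,0],[-1,0,0,-8,0,0,0],[-1,0,0,-8,0,0,0],[-1,0,0,-8,0,0,0]]' && python3 -m inch '[[-1,0,0,-8,0,0,0],[-1,0,0,-7,0,0,0],[-1,0,0,-5,0,0,0],[-1,0,0,0,0,0,0],[-1,0,0,15,0,0,0],[-1,0,0,20,0,0,0],[-1,0,-25,20,0,0,0],[-1,0,-25,0,0,0,0]]'
python3 - <<'E'
from h import *
im=save('side','side6.png');im=save('scene','scene6.png')
def z(f,c):
    a=cv2.imread(f)[c[0]:c[1],c[2]:c[3]];return cv2.resize(a,None,fx=4,fy=4,interpolation=2)
c=(220,320,310,410)
cv2.imwrite('pics/z11.png',cv2.hconcat([z('pics/scene0.png',(220,320,330,430)),z('pics/scene6.png',(220,320,330,430))]))
c=(180,300,250,350)
cv2.imwrite('pics/z12.png',cv2.hconcat([z('pics/side0.png',c),z('pics/side6.png',c)]))
E
```

```text
t: 9.85
tcp_pos: [0.589, 0.1784, 0.2848]
ee_rot: [-1.571, -0.0, -0.0]
force: [0.4, 0.7, -0.8]
width: 0.0006
t: 10.85
tcp_pos: [0.5888, 0.2163, 0.3352]
ee_rot: [-1.571, -0.001, 0.002]
force: [-0.5, -0.3, 0.3]
width: 0.0005
```

View pics/z11.png

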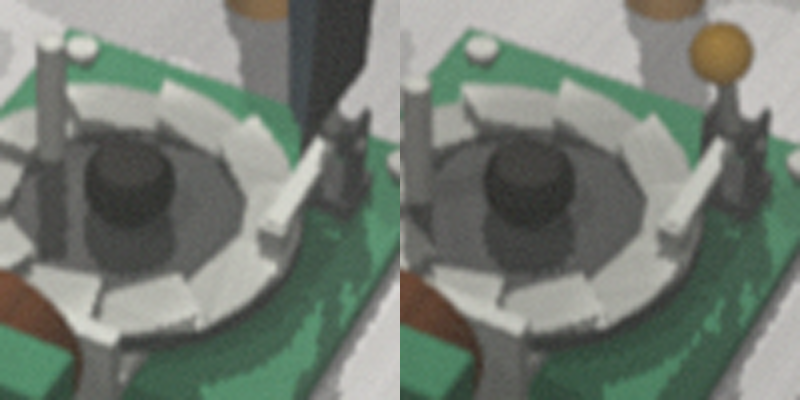

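View pics/z12.png

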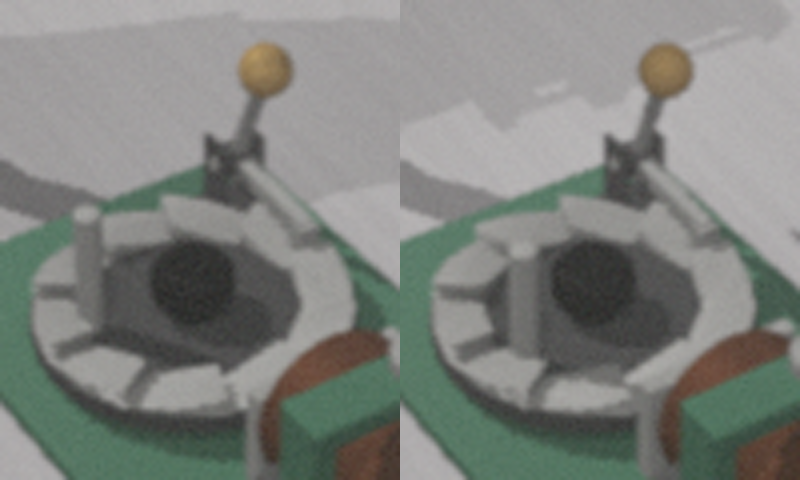

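View pics/side6.png

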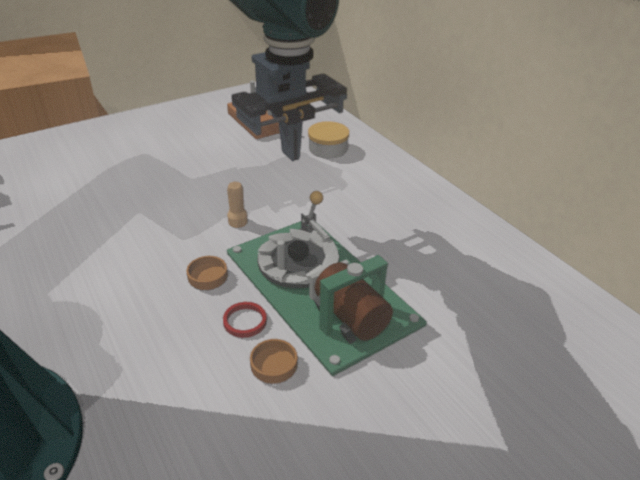

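The pawl, ball and tooth pattern line up with the start picture. The side view has the ball at about (316,197) again, the peg is one notch on, and the caps, ring and stub have not moved. Nothing is in contact, so I am handing in.

```bash
python3 - <<'E'
from rig import robot
print(robot.finish_job())
E
```

```text
the job is handed in; nothing more can be done
None
```

The wheel has been turned back one notch and the pawl has dropped home in front of the next tooth. I handed the job in at about 11 s of the 51 s allowed.

- **What I did:** With the fingers shut, I tipped the stem over to +y, and the side picture showed the nose up and staying up. I then pushed the peg about 27 mm in -y and backed off. Last, I tipped the stem back from the other side and moved the arm clear above.
- **Wheel:** In the before and after pictures the tooth pattern lines up to about a pixel, with the peg one tooth further on. I measured 0.56 rad of turn after the first push and then added 3 mm. I did not triangulate the final angle, so it rests on the tooth pattern matching.
- **Pawl:** The ball is back at its starting pixel and the nose lies between the teeth as it did at the start.
- **Loose items:** The caps, ring and stub look unmoved in the last side picture. The forces reported at the end of each move stayed around 1 N.
- **Disagreement:** My fit of the jig's pose left errors of up to 4 pixels at the plate's corners. A second fit gave a starting wheel angle of -0.07 rad, outside the stated range. I therefore worked from the ball and peg positions I measured directly.

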